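# Zero the counter and mix a jar of wood stain

## Task

Get the stain mixer ready for a fresh jar: turn the black knob on its sloping console back, anticlockwise, until it is fully home at its zero stop (white line at the red mark). Then take the red-lidded jar, press it upright and centred onto the mixer's sprung pad until the pad is fully down, hold it there for a good second, and finally set it down (don't drop it) standing wholly on the round cork mat and let go. Leave the other jars and everything else on the bench undisturbed, and the knob at zero.

Things in the scene. Friction and masses are not known exactly. Their poses are not given: they have to be found in the camera images.
- reset (a joint): Angle of the counter's reset knob, rad. 0 = zero stop (hard; white index line at the red mark, at the lower edge of the dial); grows clockwise as seen facing the knob, to another stop at 2.7. Zero it by turning anticlockwise (right-handed about point reset_grip's z). About 0.05 N m of friction; stays where it is left.
- reset_grip (a point): (mm) On the knob's axis at grip height. z = knob axis, out of the console (mixer's -x side) and up, 0.70 rad (40 deg) from vertical; turns with the knob. Black disc, diameter 44, 8 thick, with a raised bar 42 long (x), 14 wide (y), 32 high (z); this point is 7 below the bar's end, 23 above the disc's face. Pinch the bar across y, tool along -z. White index line on the bar's -x half.
- mixer: (mm) Stain mixer, fixed, 170 (x) x 270 (y) x 122 high; origin under its centre on the bench, z up. The sprung pad is on its +y half (axis at x 0, y +75), the green sloping console on its -y half (120 wide, y -130 to -10) faces -x and up, rising from about 53 high at the front to 122 at the back; it stands facing roughly to the robot's right.
- mix_pad (a joint): How far the sprung pad is pressed down, m: 0 = up, 0.008 = fully down (hard stop). The spring takes 4 N to start moving and 9 N fully down, so the jar's weight alone does not move it.
- pad_top (a point): (mm) Centre of the top face of the sprung pad: flat black rubber disc, diameter 68, with a small yellow spot, top 88 above the bench when up, z up. It moves down with the pad, into a dark steel ring of diameter 100 whose top is 74 above the bench.
- jar_red_mid (a point): (mm) Centre (half-way up, on its axis) of the closed jar to be mixed: amber glass with a paper label and a red lid, diameter 54, height 90, about 0.2 kg, loose, standing upright in the wooden tray (tray floor about 5 above the bench). z = jar axis, up.
- jar_white_mid (a point): Centre of a like jar with a white lid, in the same tray; leave alone.
- jar_black_mid (a point): Centre of a like jar with a black lid, in the same tray; leave alone.
- jar_red: The red-lidded jar itself; origin at the centre of its underside.
- tray: (mm) Pine tray, fixed, 280 (x) x 100 (y), rim 16 high, walls 5 thick; three jars stand along its x axis, 85 apart; origin under its centre.
- mat: (mm) The round cork mat, fixed, diameter 130, 6 thick; origin under its centre.
- mat_top (a point): (mm) Centre of the top face of the round cork mat, diameter 130, 6 above the bench.
- brush: Loose brush with a wooden handle lying on the bench, about 200 long, at most 45 wide, 25 high; leave alone. Sizes in mm.
- file: Loose wood file with a round wooden handle, lying, about 270 x 24 x 24; leave alone. Sizes in mm.
- offcut_short: Loose short pine board lying flat, 60 x 130 x 22, at the back; leave alone. Sizes in mm.

How it is judged:
By the outcome, as a careful person would: the job done as asked, in the order asked, and still so for the second after the job is handed in, with the robot touching nothing.
It also fails if it takes over 72 s, if anything falls off the work surface, if the arm or the gripper's body presses on something with over 40 N, if the wrist force passes 120 N, or if a joint passes its speed limit or range.

## Robot

A 7-joint arm with a two-finger parallel gripper is mounted at the origin on the work surface. World frame = base frame: x ahead of the robot, y to its left, z up, the work surface at z = 0. Lengths are in mm, angles in rad, forces in N, time in s.
With the tool pointing down it reaches from about 425 to 1025 mm from the base axis. Payload 9.4 kg.
Tool frame: the origin (TCP) lies at the very end of the fingers, on their centre line; the grasp point (between the pads) lies 19 mm behind it; z points along the fingers, y is the direction in which the jaws open and shut (so a half turn about z gives the same grasp; the last joint's range is limited). The gripper opens to 93 mm and grips with 3 to 60 N. Pads are 15 mm wide; open, the fingers measure 128 mm over their backs; the gripper's body (75 mm by 188 mm) begins 65 mm behind the grasp point.
Start: joints at [-1.27, 0.599, -0.003, 1.599, 0.002, 0.943, -0.08], TCP at [267.44, 673.869, 218.618] pointing down, gripper open.
Joint ranges: [-2.57, 2.57], [-0.35, 1.97], [-1.29, 1.29], [0.11, 2.56], [-1.05, 4.19], [0.11, 1.86], [-2.63, 2.63]. Speed limits (rad/s): [2.22, 2.22, 3.01, 3.01, 3.14, 3.14, 3.14].

## Interface

Orientations are given as a unit quaternion [x, y, z, w].
In Python, from rig import arm gives the robot as it stands. The module is installed in compiled form; this text tells all that it offers.
- The arm moves only by the tool apply_moves, never from a script. Its argument "plan" is a list of rows, each an object of numbers: "claw": the finger opening in m, from 0 to 0.093; "dx", "dy", "dz": the shift along the tool's x, y, z in m; "twist": the turn about the tool's z in rad. In form: [{"claw": .., "dx": .., "dy": .., "dz": .., "twist": ..}, ...]. A call has 1 to 5 rows; each row is the pose to reach, as a shift and turn from the pose commanded when the call began, along the tool's axes at that moment; what a row does not reach only later rows make up. A row lasts 1/10 s, in which the tool goes at most 50 mm and 8.59 degrees, less where a joint would pass 70% of its speed; a pose out of reach is approached as far as the arm can. A call with a gripper value outside its range is refused whole. The fingers move at their own pace and stop on an object; the grip force is fixed at half the most. Time passes only in rows, so rows that repeat a pose let the fingers close. It gives the time, the measured TCP pose, the force and the opening at its end, in the units of the state.
- arm.sense(): the state, without advancing time (a new reading comes with each control period).
- arm.camera(name): name is "side" or "top" or "wrist"; returns a dict with "img" (420x560x3 uint8, red, green, blue), "mtx" (3x3 intrinsics, pixels), "rvec" (rotation vector, rad) and "tvec" (3), from world to camera coordinates, as OpenCV has them. Camera axes: x right, y down, z forward; pixel columns grow to the right and rows downward; lengths in mm; the calibration is good to about 2 mm. A picture is of the moment at which its call begins. There is no depth.
- arm.hand_in(): hands the job in, once; it reports no verdict.
Trained networks look in the newest picture that a camera, given by its name, has taken for a name from the list of things; names that differ only in an ending like _2 or _b are one class to them, and where a whole thing is asked for, a point or a joint stands for the part that bears it (a point fixed in the world has none). Each returns a list of dicts, best first, with "p" (0 to 1); they miss things now and then, are a little off and sometimes report something else, mostly with a low value. They report only what shows in the picture. A call takes as long as a camera call.
- arm.boxes_of(camera, target): "position" ([x, y, z] in mm, in world coordinates, good to about 4 mm: the middle of the surface that is visible of it).
- arm.silhouettes(camera, target): "pixels" (420x560 bool, what is visible of it).
The state is a dict: "t": time; "joints": joint angles; "qd": joint speeds; "joint_torque": joint torques, N m; "ee_pos": TCP position; "tcp_rot": TCP orientation; "force": force on the tool from outside, world axes, zero at the start; "torque": the same for the moment, N m; "finger_gap": opening from 0.0 (shut) to 1.0 (fully open).
Only numpy, scipy, OpenCV 4.12 (cv2) and the standard library are available. Lean on these libraries where they do the work, as an engineer would, in place of code of your own. Each camera call takes 0.05 s, during which the arm holds its last target.

## Working session

There is one attempt and no reset: what is moved stays moved. The work goes in short steps, Python scripts to look and compute and a tool call to move; the robot and the scene stay as the last step left them, time stands still between calls to the robot, and variables do not carry over. Pictures are saved under pics/ and viewed, and the job is handed in when it is done.

Besides the shell and the picture viewer there is one more tool, called after "Request:" as name(argument=value, ...) on one line, values as JSON. apply_moves: Moves the arm, as the interface text tells. Its arguments: {"type":"object","properties":{"plan":{"type":"array","items":{"type":"object","properties":{"claw":{"type":"number"},"dx":{"type":"number"},"dy":{"type":"number"},"dz":{"type":"number"},"twist":{"type":"number"}}}}},"required":["plan"]}

```bash
mkdir -p pics
cat > h.py <<'E'
import numpy as np,cv2
from rig import arm
from scipy.spatial.transform import Rotation as R
def snap(n,f):
    c=arm.camera(n); cv2.imwrite('pics/'+f,c['img'][:,:,::-1]); return c
def ray(c,u,v):
    Rm=cv2.Rodrigues(np.array(c['rvec'],float))[0]; t=np.array(c['tvec'],float).ravel()
    p=cv2.undistortPoints(np.array([[[u,v]]],float),np.array(c['mtx'],float),None).ravel()
    d=Rm.T@np.array([p[0],p[1],1]); o=-Rm.T@t; return o,d
def atz(c,u,v,z):
    o,d=ray(c,u,v); return o+d*(z-o[2])/d[2]
def proj(c,P):
    return cv2.projectPoints(np.array(P,float).reshape(-1,1,3),np.array(c['rvec'],float),np.array(c['tvec'],float),np.array(c['mtx'],float),None)[0].reshape(-1,2)
E
python3 - <<'E'
from h import *
np.set_printoptions(precision=1,suppress=True)
s=arm.sense();print(s)
for n in ['side','top','wrist']:
    c=snap(n,n+'0.png')
    o,d=ray(c,280,210);print(n,o,d)
    for t in ['reset_grip','mixer','pad_top','jar_red_mid','jar_white_mid','jar_black_mid','tray','mat_top','brush','file','offcut_short']:
        r=arm.boxes_of(n,t); print(t,[(np.array(x['position']),round(x['p'],2)) for x in r[:2]])
E
```

```text
{'t': 0.0, 'joints': array([-1.3,  0.6, -0. ,  1.6,  0. ,  0.9, -0.1]), 'qd': array([ 0.,  0.,  0., -0.,  0.,  0., -0.]), 'joint_torque': array([  0. , -76.5,   1.5, -25.2,  -0.1,   0. ,   0. ]), 'ee_pos': array([267.3, 673.4, 217.8]), 'tcp_rot': array([ 0.2,  1. , -0. , -0. ]), 'force': array([ 0.4,  0.6, -0.3]), 'torque': array([-0., -0., -0.]), 'finger_gap': 0.9980077801071263}
side [536.7 544.8 944.2] [ 0.  -0.6 -0.8]
reset_grip [(array([622.2, 264.7, 115.5]), 0.62)]
mixer [(array([542.9, 287.8,  69.3]), 0.56)]
pad_top [(array([527.2, -18.8,  69.9]), 0.63), (array([478.2, 247.9,  92.6]), 0.59)]
jar_red_mid [(array([530.8, -18.3,  74.8]), 0.85), (array([ 501.1, -259.5,    4.4]), 0.32)]
jar_white_mid [(array([439.8, -23.2,  73. ]), 0.63)]
jar_black_mid [(array([606.1, -31.3,  72.8]), 0.66)]
tray [(array([509.2, -26.2,   3.2]), 0.73)]
mat_top [(array([ 500.5, -257.9,    5.1]), 0.61)]
brush [(array([741.3, -49.8,  17.1]), 0.84)]
file [(array([ 380.6, -523.1,    4.1]), 0.9), (array([624.9, 262.5, 117.2]), 0.7)]
offcut_short [(array([ 379.2, -526.6,    3.1]), 0.67), (array([ 732.6, -25
[... 197 characters left out ...]
 (array([436.7, -41.5,  97.4]), 0.37)]
pad_top [(array([472.6, 242.1,  87.9]), 0.58), (array([548.8, 254.9,  71.6]), 0.38)]
jar_red_mid [(array([522.5, -36.8,  92.2]), 0.63)]
jar_white_mid [(array([440.3, -43.6,  96.4]), 0.85)]
jar_black_mid [(array([603.1, -54. ,  98.9]), 0.71)]
tray []
mat_top [(array([ 503.1, -260.5,    3. ]), 0.64), (array([740.8, -58.9,  17.7]), 0.5)]
brush [(array([736.4, -59. ,  20.8]), 0.66)]
file [(array([ 379.3, -527.3,    4.8]), 0.57)]
offcut_short [(array([ 732.7, -268.3,   22.7]), 0.73)]
wrist [204.1 697.7 385.6] [ 0.3 -0.1 -1. ]
reset_grip []
mixer []
pad_top []
jar_red_mid []
jar_white_mid []
jar_black_mid []
tray []
mat_top []
brush []
file []
offcut_short []
```

View pics/side0.png

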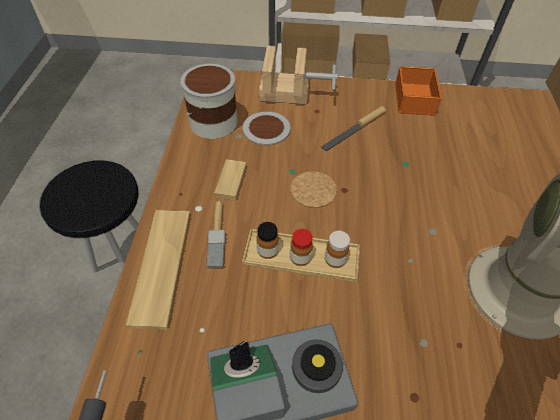

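View pics/top0.png

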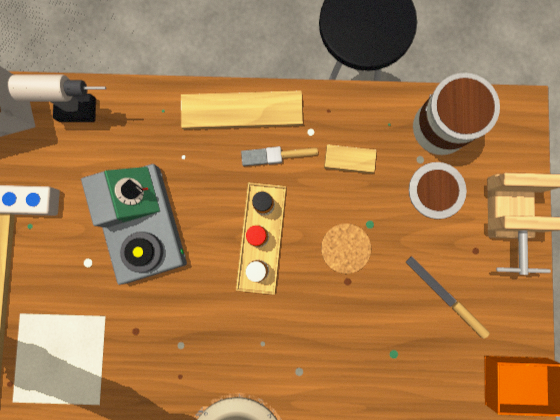

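View pics/wrist0.png

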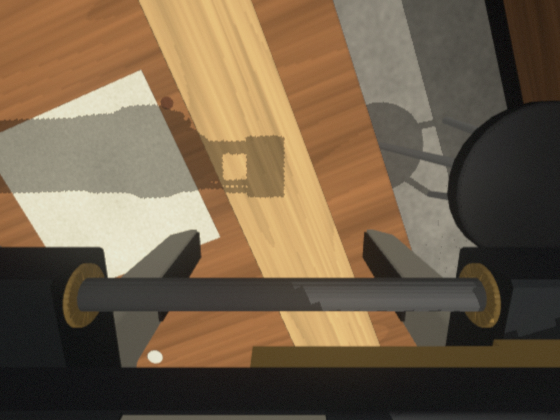

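Run:
```python
from h import *
a=cv2.imread('pics/top0.png')[155:295,70:200];b=cv2.imread('pics/side0.png')[320:420,200:360]
cv2.imwrite('pics/z1.png',np.hstack([cv2.resize(a,None,fx=3,fy=3,interpolation=3),cv2.resize(cv2.copyMakeBorder(b,0,40,0,0,0),None,fx=2.5,fy=3,interpolation=3)]))
s=arm.sense();M=R.from_quat(s['tcp_rot']);print(M.as_matrix().round(3))
# displacement to put tcp at
print(M.inv().apply(np.array([590,190,330])-s['ee_pos']))
```

```text
[[-0.929  0.369  0.   ]
 [ 0.369  0.929  0.   ]
 [-0.     0.    -1.   ]]
[-478.2978462  -330.77557338 -111.37802295]
```

View pics/z1.png

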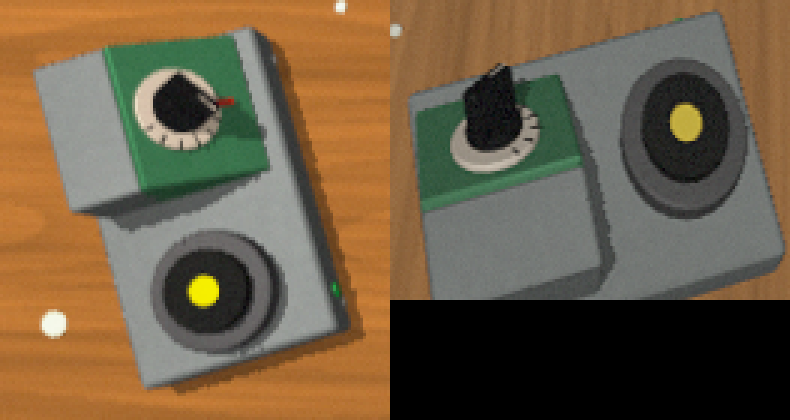

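Request:
apply_moves(plan=[{"claw":0.093,"dx":-0.05,"dy":-0.03,"dz":-0.05,"twist":0},{"claw":0.093,"dx":-0.09,"dy":-0.06,"dz":-0.1,"twist":0},{"claw":0.093,"dx":-0.13,"dy":-0.09,"dz":-0.11,"twist":0},{"claw":0.093,"dx":-0.17,"dy":-0.12,"dz":-0.11,"twist":0},{"claw":0.093,"dx":-0.21,"dy":-0.15,"dz":-0.11,"twist":0}])

```text
t: 2.3
ee_pos: [386.7, 491.0, 326.2]
tcp_rot: [0.188, 0.982, 0.001, 0.001]
force: [0.3, 0.5, 0.4]
finger_gap: 1.001
```

Request:
apply_moves(plan=[{"claw":0.093,"dx":-0.04,"dy":-0.03,"dz":0,"twist":-0.14},{"claw":0.093,"dx":-0.08,"dy":-0.06,"dz":0,"twist":-0.28},{"claw":0.093,"dx":-0.12,"dy":-0.09,"dz":0,"twist":-0.42},{"claw":0.093,"dx":-0.16,"dy":-0.12,"dz":0,"twist":-0.56},{"claw":0.093,"dx":-0.2,"dy":-0.15,"dz":0,"twist":-0.7}])

```text
t: 2.8
ee_pos: [517.1, 276.9, 324.8]
tcp_rot: [-0.163, 0.987, 0.0, 0.0]
force: [0.6, 0.7, 0.2]
finger_gap: 0.999
```

Run:
```python
from h import *
s=arm.sense();print(s['t'],s['ee_pos'],s['joints'].round(2)); print(R.from_quat(s['tcp_rot']).as_matrix().round(3))
snap('wrist','w1.png')
```

```text
2.8 [517.12511472 276.92664903 324.80378271] [-0.53  0.33 -0.08  1.79  0.03  1.02  1.28]
[[-0.947 -0.322  0.001]
 [-0.322  0.947  0.   ]
 [-0.001  0.    -1.   ]]
```

View pics/w1.png

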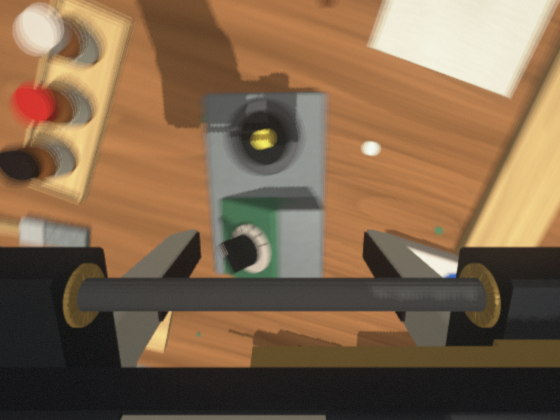

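Request:
apply_moves(plan=[{"claw":0.093,"dx":-0.03,"dy":-0.02,"dz":0,"twist":-0.14},{"claw":0.093,"dx":-0.06,"dy":-0.03,"dz":0,"twist":-0.28},{"claw":0.093,"dx":-0.08,"dy":-0.04,"dz":0,"twist":-0.42},{"claw":0.093,"dx":-0.08,"dy":-0.04,"dz":0,"twist":-0.5},{"claw":0.093,"dx":-0.08,"dy":-0.04,"dz":0,"twist":-0.5}])

```text
t: 3.35
ee_pos: [605.3, 265.9, 324.0]
tcp_rot: [-0.399, 0.917, 0.0, -0.0]
force: [-0.5, -0.0, -0.3]
finger_gap: 0.998
```

Run:
```python
from h import *
s=arm.sense();print(s['t'],s['ee_pos'],s['joints'].round(2)); print(R.from_quat(s['tcp_rot']).as_matrix().round(3))
arm.camera('wrist')
c=snap('wrist','w2.png')
np.savez('w2.npz',**{k:np.array(v) for k,v in c.items()})
for t in ['reset_grip','pad_top','jar_red_mid']:
        r=arm.boxes_of('wrist',t); print(t,[(np.array(x['position']).round(1),round(x['p'],2)) for x in r[:2]])
```

```text
3.35 [605.28123032 265.88055416 323.9904541 ] [-0.38  0.43 -0.17  1.63  0.08  1.09  1.81]
[[-0.681 -0.732 -0.001]
 [-0.732  0.681 -0.   ]
 [ 0.     0.    -1.   ]]
reset_grip [(array([617.3, 258.3, 119.5]), 0.89)]
pad_top [(array([477.3, 242.7,  91.5]), 0.68)]
jar_red_mid [(array([621.9, 259.2, 122.5]), 0.21)]
```

View pics/w2.png

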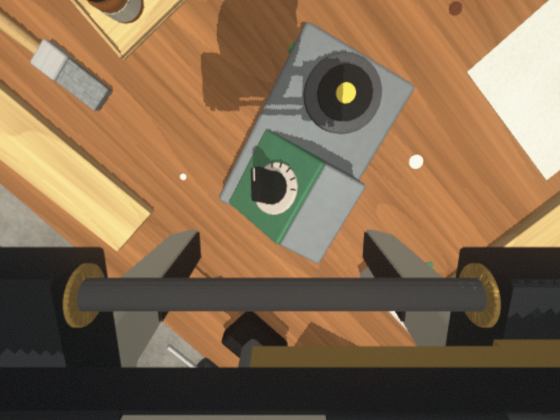

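Run:
```python
from h import *
a=cv2.imread('pics/w2.png')[110:260,200:400]
cv2.imwrite('pics/z2.png',cv2.resize(a,None,fx=4,fy=4,interpolation=3))
c=np.load('w2.npz');print(ray(c,280,210),c['mtx'])
for n,u,v,z in [('spot',346,93,88)]: print(atz(c,u,v,z).round(1))
c=arm.camera('top');r=arm.silhouettes('top','mixer');print([x['p'] for x in r])
hsv=cv2.cvtColor(c['img'],cv2.COLOR_RGB2HSV)
m=(abs(hsv[...,0].astype(int)-30)<4)&(hsv[...,1]>200)&(hsv[...,2]>180);m[:,:100]=0;m[:,180:]=0;m[:220]=0;m[280:]=0
v,u=np.nonzero(m);print(u.mean(),v.mean(),len(u),atz(c,u.mean(),v.mean(),88).round(1))
```

```text
(array([558.17901918, 215.62782764, 491.25685021]), array([ 0.18899843,  0.19778944, -0.96230053])) [[310.72650916   0.         281.31415169]
 [  0.         310.72650916 200.96485551]
 [  0.           0.           1.        ]]
[475.8 244.7  88. ]
[0.73]
136.68965517241378 252.32758620689654 58 [474.7 246.7  88. ]
```

View pics/z2.png

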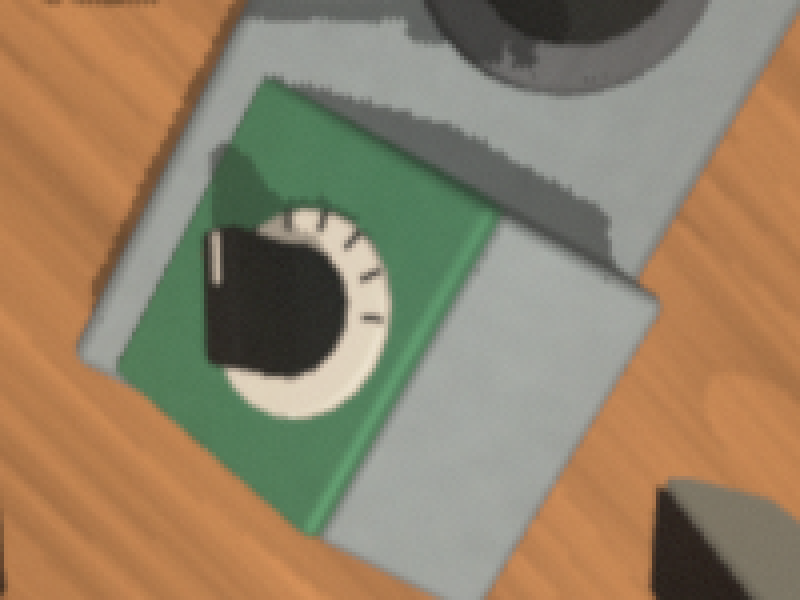

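Run:
```python
from h import *
c=np.load('w2.npz')
S=atz(c,346,93,88)[:2]
P={}
for n,u,v,z in [('ridge+',497,215,122),('ridge-',320,538,122),('low+',270,80,53),('low-',120,365,53),('back+',658,300,122)]:
    P[n]=atz(c,200+u/4,110+v/4,z); print(n,P[n].round(1))
d=P['ridge+']-P['ridge-'];print(np.linalg.norm(d),np.degrees(np.arctan2(d[1],d[0])))
d=P['low+']-P['low-'];print(np.linalg.norm(d),np.degrees(np.arctan2(d[1],d[0])))
d=P['back+']-P['ridge+'];print(np.linalg.norm(d),np.degrees(np.arctan2(d[1],d[0])))
```

```text
ridge+ [553.2 285.7 122. ]
ridge- [661.8 324.8 122. ]
low+ [578.7 210.5  53. ]
low- [688.4 246.4  53. ]
back+ [534.5 338.4 122. ]
115.49523598200147 -160.22515548140734
115.40039894839866 -161.8797310561999
55.89311903946253 109.51344459500483
```

```bash
cat >> h.py <<'E'
ym=np.array([np.cos(np.radians(-160.8)),np.sin(np.radians(-160.8)),0]); xm=np.array([-ym[1],ym[0],0]);xm=np.cross(ym,[0,0,1.])
O=np.array([546.3,270.2,0])
a40=0.70
nk=-xm*np.sin(a40)+np.array([0,0,np.cos(a40)])
down=-xm*np.cos(a40)-np.array([0,0,np.sin(a40)])
def knob(th,xk,zs):
    D=O-70*ym+xk*xm+np.array([0,0,zs])   # on console surface
    C=D+8*nk
    w=R.from_rotvec(-th*nk).apply(down) # index direction (-x of knob)
    X=-w; Y=np.cross(nk,X)
    return C,X,Y
def kpts(th,xk,zs):
    C,X,Y=knob(th,xk,zs)
    f=lambda x,y,z:C+x*X+y*Y+z*nk
    top=[f(x,y,32) for x,y in [(-21,-7),(21,-7),(21,7),(-21,7)]]
    bot=[f(x,y,0) for x,y in [(-21,-7),(21,-7),(21,7),(-21,7)]]
    line=[f(-3,0,32),f(-21,0,32)]
    disc=[f(22*np.cos(a),22*np.sin(a),0) for a in np.linspace(0,6.28,40)]
    return top,bot,line,disc
def draw(img,c,th,xk,zs,sc=4):
    top,bot,line,disc=kpts(th,xk,zs)
    q=lambda P:np.round((proj(c,P)+.5)*sc*8-4).astype(np.int32).reshape(-1,1,2)
    cv2.polylines(img,[q(top)],True,(0,255,255),1,cv2.LINE_AA,3)
    cv2.polylines(img,[q(bot)],True,(255,255,0),1,cv2.LINE_AA,3)
    cv2.polylines(img,[q(disc)],True,(255,0,255),1,cv2.LINE_AA,3)
    cv2.polylines(img,[q(line)],False,(0,0,255),2,cv2.LINE_AA,3)
E
python3 - <<'E'
from h import *
print(xm,ym,nk,down)
c=np.load('w2.npz')
from scipy.optimize import least_squares
out=[]
for th in [1.2,1.6,2.0]:
    im=cv2.resize(cv2.imread('pics/w2.png'),None,fx=4,fy=4,interpolation=3)
    draw(im,c,th,-28,86); out.append(im[460:1000,760:1260][60:460,0:260])
cv2.imwrite('pics/z3.png',np.hstack(out))
E
```

```text
[-0.32886665  0.94437637  0.        ] [-0.94437637 -0.32886665  0.        ] [ 0.21186171 -0.60838396  0.76484219] [ 0.25153109 -0.72229889 -0.64421769]
```

View pics/z3.png

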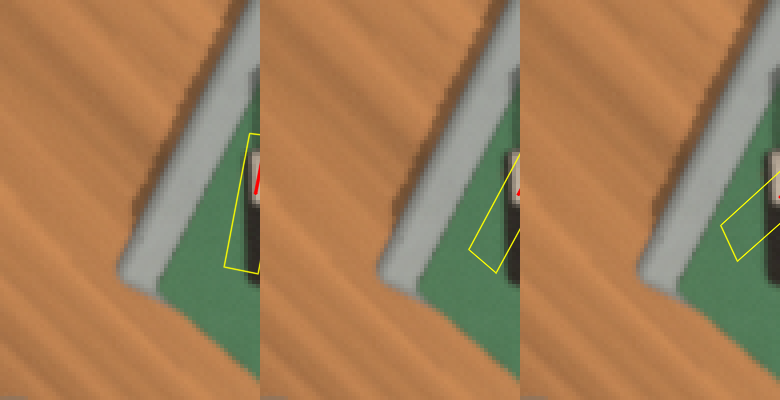

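Run:
```python
from h import *
c=np.load('w2.npz')
out=[]
for th,xk,zs in [(.9,-28,86),(1.0,-24,89),(1.0,-20,92)]:
    im=cv2.resize(cv2.imread('pics/w2.png'),None,fx=4,fy=4,interpolation=3)
    draw(im,c,th,xk,zs); out.append(im[620:880,960:1220])
cv2.imwrite('pics/z4.png',np.hstack(out))
```

```text
(no output)
```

View pics/z4.png

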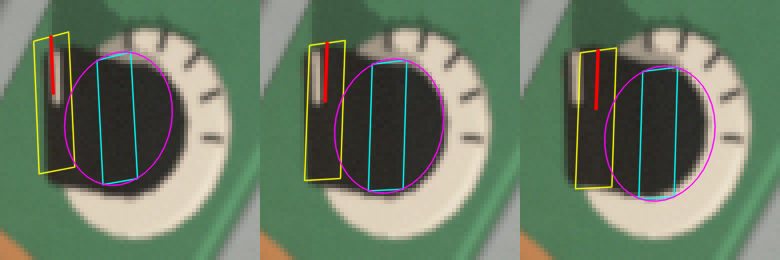

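```bash
cat >> h.py <<'E'
def knob(th,xk,zs,yk=-71.5):
    D=O+yk*ym+xk*xm+np.array([0,0,zs])
    C=D+8*nk
    w=R.from_rotvec(-th*nk).apply(down)
    X=-w; Y=np.cross(nk,X)
    return C,X,Y
E
python3 - <<'E'
from h import *
cw=np.load('w2.npz')
ct=arm.camera('top');cs=arm.camera('side')
out=[]
th,xk,zs=1.0,-22,90.5
for f,c,(x,y) in [('w2',cw,(242,155)),('top0',ct,(95,160)),('side0',cs,(210,325))]:
    im=cv2.resize(cv2.imread(f'pics/{f}.png'),None,fx=4,fy=4,interpolation=3)
    draw(im,c,th,xk,zs); out.append(im[4*y:4*y+260,4*x:4*x+260])
cv2.imwrite('pics/z5.png',np.hstack(out))
C,X,Y=knob(th,xk,zs);print('C',C,'grip',C+23*nk,'top',C+32*nk)
E
```

```text
C [622.75287038 268.07061341  96.6187375 ] grip [627.62568973 254.0777823  114.21010781] top [629.53244512 248.60232665 121.09368749]
```

View pics/z5.png

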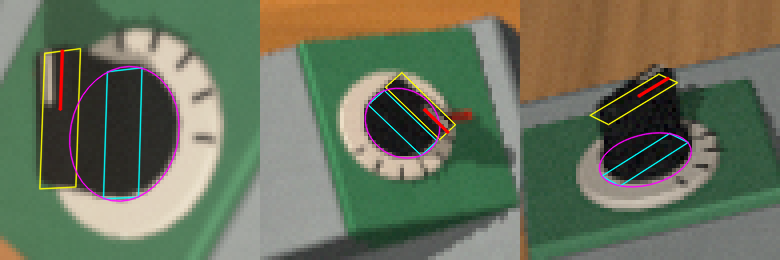

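Request:
apply_moves(plan=[{"claw":0.06,"dx":-0.006,"dy":-0.024,"dz":0.03,"twist":0.149},{"claw":0.06,"dx":-0.006,"dy":-0.024,"dz":0.06,"twist":0.298},{"claw":0.06,"dx":-0.006,"dy":-0.024,"dz":0.1,"twist":0.447},{"claw":0.06,"dx":-0.006,"dy":-0.024,"dz":0.124,"twist":0.596},{"claw":0.06,"dx":-0.006,"dy":-0.024,"dz":0.124,"twist":0.745}])

```text
t: 4.3
ee_pos: [624.6, 253.4, 196.5]
tcp_rot: [-0.035, 0.999, -0.001, -0.003]
force: [0.6, -0.1, 0.0]
finger_gap: 0.657
```

Request:
apply_moves(plan=[{"claw":0.06,"twist":0.149},{"claw":0.06,"twist":0.298},{"claw":0.06,"twist":0.447},{"claw":0.06,"twist":0.596},{"claw":0.06,"twist":0.745}])

```text
validation failed for argument at $.pl...
```

Request:
apply_moves(plan=[{"claw":0.06,"twist":0.149},{"claw":0.06,"twist":0.298},{"claw":0.06,"twist":0.447},{"claw":0.06,"twist":0.596},{"claw":0.06,"twist":0.745}])

```text
validation failed for argument at $.pl...
```

Request:
apply_moves(plan=[{"claw":0.06,"twist":0.149},{"claw":0.06,"twist":0.298},{"claw":0.06,"twist":0.315},{"claw":0.06,"twist":0.315}])

```text
validation failed for argument at $.pl...
```

Run:
```python
from h import *
s=arm.sense();print(s['t'],s['ee_pos'],s['joints'].round(2)); M=R.from_quat(s['tcp_rot']).as_matrix();print(M.round(3),np.degrees(np.arctan2(M[1,0],M[0,0])))
c=snap('wrist','w3.png')
np.savez('w3.npz',**{k:np.array(v) for k,v in c.items()})
im=cv2.imread('pics/w3.png'); draw(im,c,1.0,-22,90.5,sc=1); cv2.imwrite('pics/w3d.png',im)
```

```text
4.3 [624.55442958 253.40884148 196.52771231] [-0.49  0.56  0.03  1.74 -0.02  0.84  1.19]
[[-0.997 -0.071 -0.005]
 [-0.071  0.997 -0.003]
 [ 0.006 -0.002 -1.   ]] -175.94226024533936
```

View pics/w3d.png

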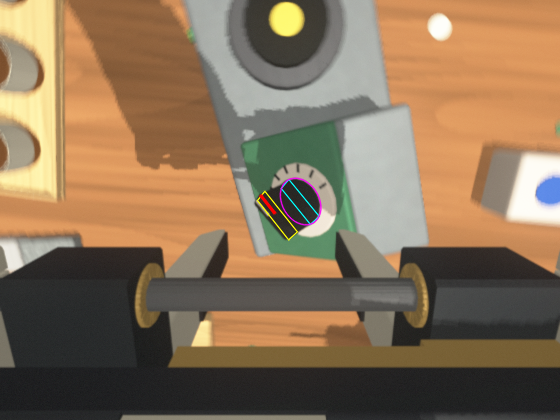

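Request:
apply_moves(plan=[{"claw":0.06,"dx":0,"dy":0,"dz":0,"twist":0.149},{"claw":0.06,"dx":0,"dy":0,"dz":0,"twist":0.298},{"claw":0.06,"dx":0,"dy":0,"dz":0,"twist":0.447},{"claw":0.06,"dx":0,"dy":0,"dz":0,"twist":0.596},{"claw":0.06,"dx":0,"dy":0,"dz":0,"twist":0.745}])

```text
t: 4.85
ee_pos: [626.8, 254.6, 201.2]
tcp_rot: [0.329, 0.944, 0.0, 0.0]
force: [-0.1, 0.1, 0.3]
finger_gap: 0.644
```

Request:
apply_moves(plan=[{"claw":0.06,"dx":0,"dy":0,"dz":0,"twist":0.149},{"claw":0.06,"dx":0,"dy":0,"dz":0,"twist":0.298},{"claw":0.06,"dx":0,"dy":0,"dz":0,"twist":0.447},{"claw":0.06,"dx":0,"dy":0,"dz":0,"twist":0.596},{"claw":0.06,"dx":0,"dy":0,"dz":0,"twist":0.745}])

```text
t: 5.35
ee_pos: [626.8, 254.6, 201.2]
tcp_rot: [0.65, 0.76, 0.001, 0.0]
force: [0.5, 0.5, -0.1]
finger_gap: 0.646
```

Request:
apply_moves(plan=[{"claw":0.06,"dx":0,"dy":0,"dz":0,"twist":0.149},{"claw":0.06,"dx":0,"dy":0,"dz":0,"twist":0.298},{"claw":0.06,"dx":0,"dy":0,"dz":0,"twist":0.31},{"claw":0.06,"dx":0,"dy":0,"dz":0,"twist":0.31}])

```text
t: 5.75
ee_pos: [626.5, 254.6, 200.8]
tcp_rot: [0.757, 0.654, 0.0, 0.0]
force: [-0.7, 0.0, -0.1]
finger_gap: 0.645
```

```bash
cat >> h.py <<'E'
def st():
    s=arm.sense();M=R.from_quat(s['tcp_rot']).as_matrix()
    print('t',s['t'],'pos',s['ee_pos'].round(1),'j',s['joints'].round(2),'F',np.round(s['force'],1),'T',np.round(s['torque'],2),'gap',round(s['finger_gap']*93,1)); print(M.round(3).tolist(),'xang',np.degrees(np.arctan2(M[1,0],M[0,0])).round(1)); return s,M
E
python3 - <<'E'
from h import *
st()
c=snap('wrist','w4.png')
im=cv2.imread('pics/w4.png'); draw(im,c,1.0,-22,90.5,sc=1); cv2.imwrite('pics/w4d.png',im)
E
```

```text
t 5.75 pos [626.5 254.6 200.8] j [-0.81  0.61  0.54  1.76 -0.4   0.88 -0.24] F [-0.7  0.  -0.1] T [-0.05  0.06  0.04] gap 60.0
[[0.146, 0.989, 0.0], [0.989, -0.146, 0.0], [0.0, 0.0, -1.0]] xang 81.6
```

View pics/w4d.png

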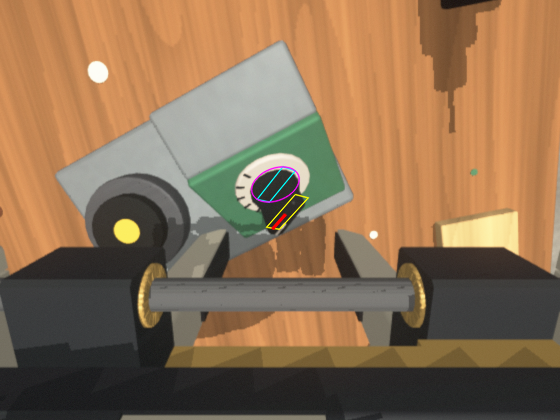

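Request:
apply_moves(plan=[{"claw":0.06,"dx":0,"dy":0,"dz":0.03,"twist":0},{"claw":0.06,"dx":0,"dy":0,"dz":0.06,"twist":0},{"claw":0.06,"dx":0,"dy":0,"dz":0.08,"twist":0},{"claw":0.06,"dx":0,"dy":0,"dz":0.092,"twist":0},{"claw":0.06,"dx":0,"dy":0,"dz":0.092,"twist":0}])

```text
t: 6.3
ee_pos: [626.3, 253.8, 107.5]
tcp_rot: [0.758, 0.652, -0.001, -0.0]
force: [0.2, 0.1, 0.9]
finger_gap: 0.642
```

Run:
```python
from h import *
st()
c=snap('wrist','w5.png')
```

```text
t 6.3 pos [626.3 253.8 107.5] j [-0.76  0.71  0.47  1.83 -0.47  0.72 -0.18] F [0.2 0.1 0.9] T [-0.06  0.06 -0.01] gap 59.7
[[0.15, 0.989, -0.001], [0.989, -0.15, -0.001], [-0.001, -0.001, -1.0]] xang 81.4
```

View pics/w5.png

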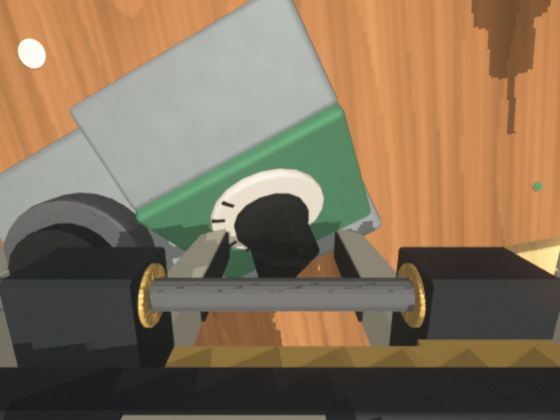

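Request:
apply_moves(plan=[{"claw":0.03,"dx":0,"dy":0,"dz":0,"twist":0},{"claw":0.03,"dx":0,"dy":0,"dz":0,"twist":0},{"claw":0.025,"dx":0,"dy":0,"dz":0,"twist":0},{"claw":0.025,"dx":0,"dy":0,"dz":0,"twist":0}])

```text
t: 6.75
ee_pos: [623.3, 254.8, 108.9]
tcp_rot: [0.758, 0.652, -0.002, -0.002]
force: [-8.1, 0.1, 6.0]
finger_gap: 0.441
```

Run:
```python
from h import *
st()
c=snap('wrist','w6.png')
```

```text
t 6.75 pos [623.3 254.8 108.9] j [-0.76  0.71  0.47  1.83 -0.47  0.72 -0.18] F [-8.1  0.1  6. ] T [0.   2.54 0.27] gap 41.0
[[0.149, 0.989, -0.006], [0.989, -0.149, 0.001], [-0.0, -0.006, -1.0]] xang 81.4
```

View pics/w6.png

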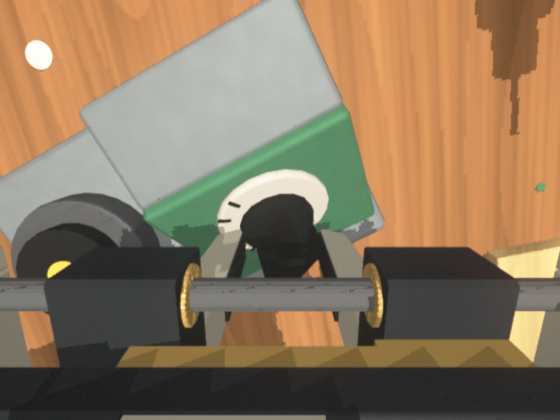

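Request:
apply_moves(plan=[{"claw":0.045,"dx":0,"dy":0,"dz":0,"twist":0},{"claw":0.045,"dx":0,"dy":0,"dz":0,"twist":-0.1},{"claw":0.04,"dx":0,"dy":0,"dz":0,"twist":-0.2},{"claw":0.04,"dx":0,"dy":0,"dz":0,"twist":-0.3},{"claw":0.04,"dx":0,"dy":0,"dz":0,"twist":-0.3}])

```text
t: 7.3
ee_pos: [626.9, 254.4, 109.4]
tcp_rot: [0.652, 0.758, 0.001, 0.0]
force: [-0.3, 0.2, 0.4]
finger_gap: 0.428
```

Run:
```python
from h import *
st()
c=snap('wrist','w7.png')
```

```text
t 7.3 pos [626.9 254.4 109.4] j [-0.71  0.69  0.39  1.82 -0.39  0.7   0.04] F [-0.3  0.2  0.4] T [-0.1   0.04  0.01] gap 39.8
[[-0.149, 0.989, 0.001], [0.989, 0.149, 0.001], [0.001, 0.001, -1.0]] xang 98.6
```

View pics/w7.png

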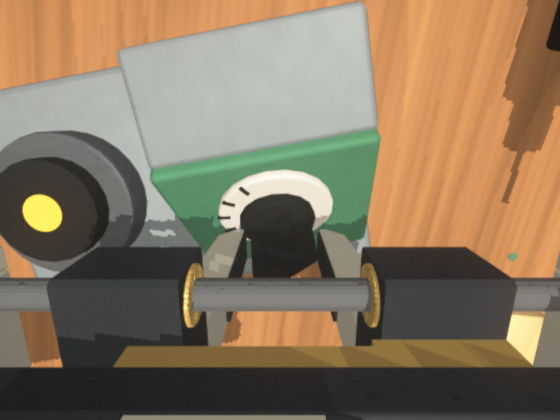

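Request:
apply_moves(plan=[{"claw":0.03,"dx":0,"dy":0,"dz":0,"twist":0},{"claw":0.03,"dx":0,"dy":0,"dz":0,"twist":-0.1},{"claw":0.03,"dx":0,"dy":0,"dz":0,"twist":-0.18},{"claw":0.03,"dx":0,"dy":0,"dz":0,"twist":-0.18}])

```text
t: 7.75
ee_pos: [627.7, 254.8, 109.3]
tcp_rot: [0.582, 0.813, 0.001, 0.001]
force: [1.7, 1.6, 2.8]
finger_gap: 0.325
```

Run:
```python
from h import *
st()
c=snap('wrist','w8.png')
```

```text
t 7.75 pos [627.7 254.8 109.3] j [-0.68  0.69  0.34  1.82 -0.34  0.69  0.17] F [1.7 1.6 2.8] T [ 0.33 -0.45 -0.03] gap 30.2
[[-0.322, 0.947, 0.002], [0.947, 0.322, 0.001], [0.0, 0.003, -1.0]] xang 108.8
```

View pics/w8.png

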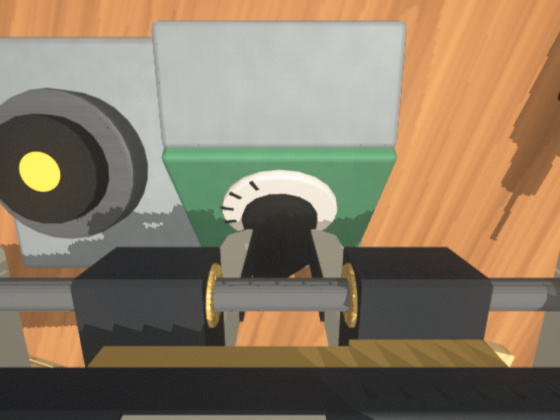

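Request:
apply_moves(plan=[{"claw":0.022,"dx":0,"dy":0,"dz":0,"twist":0},{"claw":0.018,"dx":0,"dy":0,"dz":0,"twist":-0.05},{"claw":0.01,"dx":0,"dy":0,"dz":0,"twist":-0.05},{"claw":0.01,"dx":0,"dy":0,"dz":0,"twist":-0.05}])

```text
t: 8.2
ee_pos: [626.8, 254.5, 108.6]
tcp_rot: [0.563, 0.827, 0.0, 0.0]
force: [1.9, 1.5, 3.3]
finger_gap: 0.153
```

Run:
```python
from h import *
st()
c=snap('wrist','w9.png')
```

```text
t 8.2 pos [626.8 254.5 108.6] j [-0.67  0.69  0.32  1.82 -0.32  0.69  0.21] F [1.9 1.5 3.3] T [ 0.46 -0.27 -0.23] gap 14.3
[[-0.366, 0.931, 0.0], [0.931, 0.366, 0.0], [0.0, 0.001, -1.0]] xang 111.5
```

View pics/w9.png

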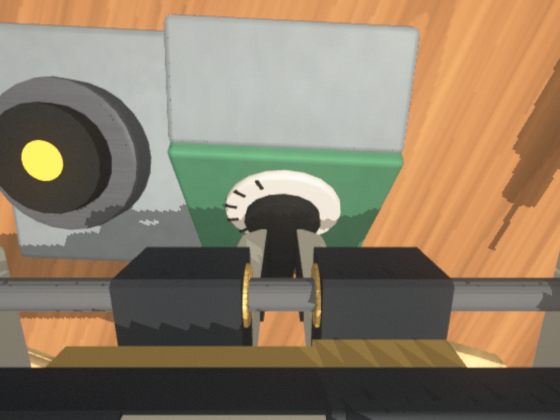

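Request:
apply_moves(plan=[{"claw":0.01,"dx":0,"dy":0,"dz":0,"twist":-0.06},{"claw":0.01,"dx":0,"dy":0,"dz":0,"twist":-0.12},{"claw":0.01,"dx":0,"dy":0,"dz":0,"twist":-0.12}])

```text
t: 8.55
ee_pos: [627.0, 254.0, 108.7]
tcp_rot: [0.512, 0.859, 0.0, 0.0]
force: [3.6, 1.5, 4.2]
finger_gap: 0.17
```

Run:
```python
from h import *
st()
```

```text
t 8.55 pos [627.  254.  108.7] j [-0.65  0.68  0.29  1.82 -0.29  0.68  0.3 ] F [3.6 1.5 4.2] T [ 0.48 -0.35 -0.74] gap 15.8
[[-0.476, 0.88, 0.001], [0.88, 0.476, 0.0], [0.0, 0.001, -1.0]] xang 118.4
```

Request:
apply_moves(plan=[{"claw":0.045,"dx":0,"dy":0,"dz":0,"twist":0},{"claw":0.045,"dx":0,"dy":0,"dz":0,"twist":0},{"claw":0.045,"dx":0,"dy":0,"dz":-0.03,"twist":0},{"claw":0.06,"dx":0,"dy":0,"dz":-0.08,"twist":0},{"claw":0.093,"dx":0,"dy":0,"dz":-0.13,"twist":0}])

```text
t: 9.05
ee_pos: [625.2, 253.7, 238.6]
tcp_rot: [0.511, 0.859, -0.002, -0.001]
force: [1.2, -0.7, 1.2]
finger_gap: 0.548
```

Request:
apply_moves(plan=[{"claw":0.093,"dx":-0.03,"dy":0,"dz":-0.03,"twist":0},{"claw":0.093,"dx":-0.03,"dy":0,"dz":-0.03,"twist":0}])

```text
t: 9.25
ee_pos: [643.9, 224.0, 273.4]
tcp_rot: [0.513, 0.858, 0.002, 0.003]
force: [0.4, -0.1, -1.9]
finger_gap: 0.72
```

Run:
```python
from h import *
s,M=st()
c=snap('wrist','w10.png')
out=[]
ct=snap('top','top10.png'); cs=snap('side','side10.png')
for f,cc,(x,y),k in [('w10',c,(220,80),2),('top10',ct,(95,160),4)]:
    im=cv2.imread(f'pics/{f}.png'); 
    out.append(cv2.resize(im[y:y+520//k,x:x+520//k][:,:],None,fx=k,fy=k,interpolation=3)[:300,:390])
cv2.imwrite('pics/z10.png',np.hstack(out))
```

```text
t 9.25 pos [643.9 224.  273.4] j [-0.66  0.51  0.37  1.67 -0.21  0.99  0.28] F [ 0.4 -0.1 -1.9] T [-0.12 -0.02 -0.02] gap 67.0
[[-0.473, 0.881, 0.007], [0.881, 0.473, 0.0], [-0.003, 0.006, -1.0]] xang 118.3
```

View pics/z10.png

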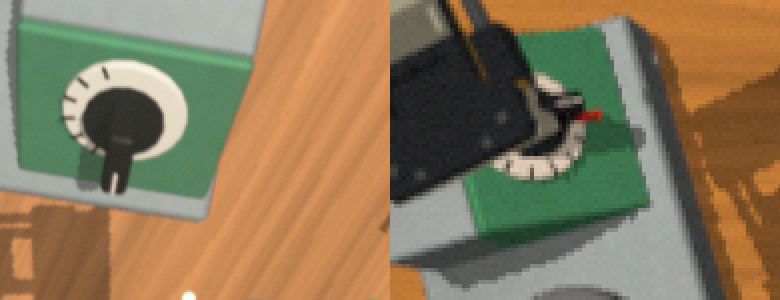

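View pics/w10.png

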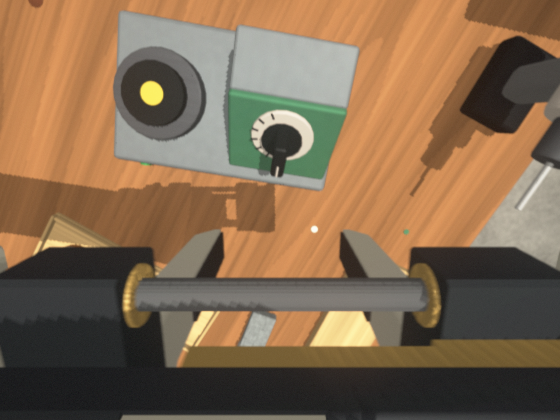

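Run:
```python
from h import *
a=cv2.imread('pics/top0.png')[170:305,220:390]; cv2.imwrite('pics/z11.png',cv2.resize(a,None,fx=4.5,fy=4.4,interpolation=3))
ct=arm.camera('top'); im=cv2.imread('pics/top0.png')[:,:,::-1]
def cen(m,x0,x1,y0,y1):
    mm=np.zeros_like(m);mm[y0:y1,x0:x1]=m[y0:y1,x0:x1]
    n,l,s,c=cv2.connectedComponentsWithStats(mm.astype(np.uint8)); k=1+np.argmax(s[1:,4]); return c[k],s[k]
I=im.astype(int)
for n,m in [('red',(I[...,0]>140)&(I[...,1]<60)),('white',(I.min(2)>170)),('black',I.max(2)<60)]:
    c,s=cen(m,240,290,185,295); print(n,c,s,atz(ct,c[0],c[1],95).round(1))
# mat
r=arm.silhouettes('top','mat_top');
for x in r[:2]:
    v,u=np.nonzero(x['pixels']);print('mat',x['p'],u.mean(),v.mean(),np.ptp(u),np.ptp(v),atz(ct,u.mean(),v.mean(),6).round(1))
cs=arm.camera('side')
for n,u,v in [('mat',313.5,189)]: print(atz(cs,u,v,6))
```

```text
red [256.57198444 235.78210117] [246 226  20  20 257] [522.3 -39.3  95. ]
white [255.18412698 271.22222222] [246 262  20  20 315] [438.4 -39.1  95. ]
black [267.32142857 206.42857143] [260 201  12  10  28] [593.4 -62.6  95. ]
mat 0.64 345.923755186722 248.45591286307055 48 49 [ 500.2 -263.7    6. ]
[ 500.53960792 -260.87014086    6.        ]
```

View pics/z11.png

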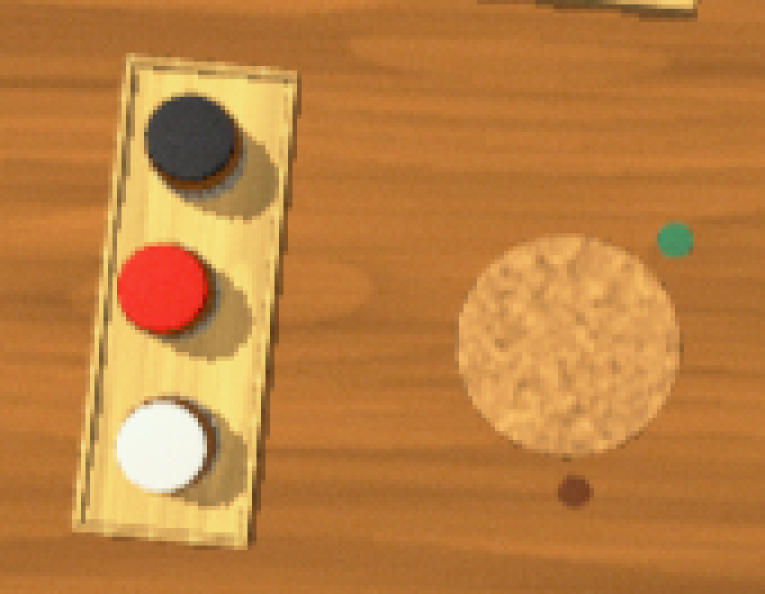

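Request:
apply_moves(plan=[{"claw":0.093,"dx":-0.029,"dy":-0.038,"dz":0.0,"twist":-0.14},{"claw":0.093,"dx":-0.058,"dy":-0.077,"dz":0.0,"twist":-0.28},{"claw":0.093,"dx":-0.087,"dy":-0.115,"dz":0.0,"twist":-0.42},{"claw":0.093,"dx":-0.116,"dy":-0.154,"dz":0,"twist":-0.56},{"claw":0.093,"dx":-0.145,"dy":-0.192,"dz":0,"twist":-0.7}])

```text
t: 10.05
ee_pos: [539.8, 7.8, 267.5]
tcp_rot: [0.182, 0.983, -0.0, -0.001]
force: [0.3, -0.3, -0.1]
finger_gap: 0.999
```

```bash
cat >> h.py <<'E'
def to(x,y,z,yang=None):
    s,M=st(); d=M.T@(np.array([x,y,z])-s['ee_pos']); a=np.degrees(np.arctan2(M[1,1],M[0,1]))
    print('tool d',d.round(1),'twist',None if yang is None else round(-np.radians((yang-a+180)%360-180),3))
E
python3 - <<'E'
from h import *
to(522.3,-39.3,230,83.4)
E
```

```text
t 10.05 pos [539.8   7.8 267.5] j [-0.28  0.32  0.21  1.98 -0.09  0.85  1.18] F [ 0.3 -0.3 -0.1] T [-0.1  -0.03  0.04] gap 92.9
[[-0.934, 0.358, -0.002], [0.358, 0.934, -0.0], [0.002, -0.001, -1.0]] xang 159.0
tool d [ -0.6 -50.2  37.5] twist -0.251
```

Request:
apply_moves(plan=[{"claw":0.093,"dx":0,"dy":-0.025,"dz":0.0,"twist":-0.12},{"claw":0.093,"dx":0,"dy":-0.05,"dz":0.02,"twist":-0.25},{"claw":0.093,"dx":0,"dy":-0.05,"dz":0.037,"twist":-0.25},{"claw":0.093,"dx":0,"dy":-0.05,"dz":0.037,"twist":-0.25}])

```text
t: 10.45
ee_pos: [521.5, -38.0, 229.2]
tcp_rot: [0.062, 0.998, -0.0, -0.002]
force: [0.4, 0.5, 0.2]
finger_gap: 0.995
```

Run:
```python
from h import *
to(522.3,-39.3,150,83.4)
c=snap('wrist','w12.png')
I=c['img'].astype(int);m=(I[...,0]>120)&(I[...,1]<60)&(I[...,2]<60)
n,l,s,ce=cv2.connectedComponentsWithStats(m.astype(np.uint8));k=1+np.argmax(s[1:,4]);print(ce[k],s[k],atz(c,*ce[k],95).round(1))
ct=snap('top','top12.png')
cv2.imwrite('pics/z12.png',cv2.resize(cv2.imread('pics/top12.png')[155:255,70:180],None,fx=5,fy=5,interpolation=3))
```

```text
t 10.45 pos [521.5 -38.  229.2] j [-0.15  0.35  0.15  2.05 -0.08  0.75  1.5 ] F [0.4 0.5 0.2] T [0.02 0.   0.05] gap 92.6
[[-0.992, 0.124, -0.005], [0.124, 0.992, -0.0], [0.005, -0.001, -1.0]] xang 172.9
tool d [-1.4 -1.1 79.2] twist -0.009
[283.8529689  187.45900094] [ 261  172   46   30 1061] [515.4 -35.8  95. ]
```

View pics/w12.png

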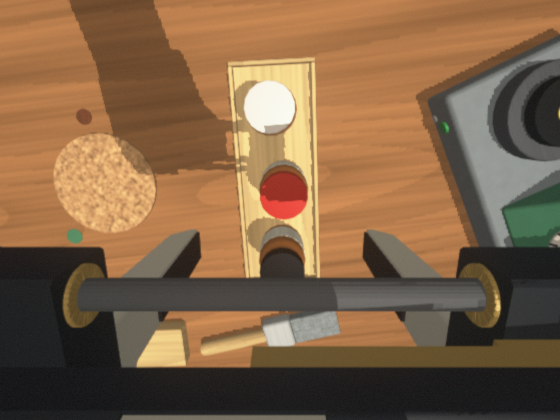

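View pics/z12.png

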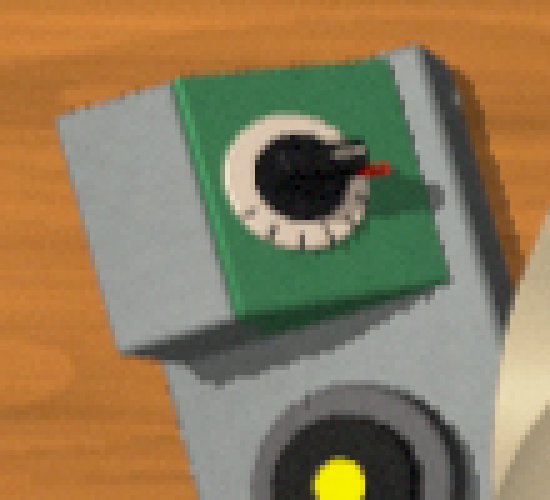

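Run:
```python
from h import *
c=arm.camera('wrist'); print(atz(c,284,195,95).round(1))
a=cv2.cvtColor(c['img'],cv2.COLOR_RGB2BGR)[150:230,240:330]
ct=arm.camera('top'); out=[cv2.resize(a,(390,347),interpolation=3)]
for th in [0,.15]:
    im=cv2.resize(cv2.imread('pics/top12.png'),None,fx=4,fy=4,interpolation=3); draw(im,ct,th,-22,90.5); out.append(im[660:860,420:620][:,:200])
o=np.zeros((347,790,3),np.uint8);o[:,:390]=out[0];o[:200,390:590]=out[1];o[:200,590:]=out[2];cv2.imwrite('pics/z13.png',o)
```

```text
[525.6 -35.7  95. ]
```

View pics/z13.png

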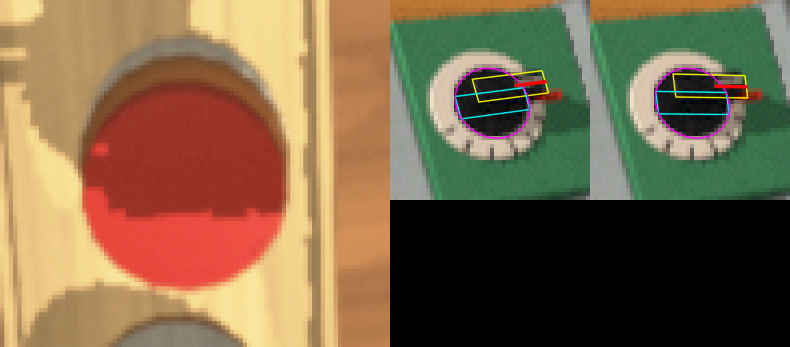

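Request:
apply_moves(plan=[{"claw":0.093,"dx":-0.001,"dy":0,"dz":0.04,"twist":0},{"claw":0.093,"dx":-0.001,"dy":0,"dz":0.08,"twist":0},{"claw":0.093,"dx":-0.001,"dy":0,"dz":0.12,"twist":0},{"claw":0.093,"dx":-0.001,"dy":0,"dz":0.16,"twist":0},{"claw":0.093,"dx":-0.001,"dy":0,"dz":0.193,"twist":0}])

```text
t: 11.15
ee_pos: [524.8, -37.0, 37.1]
tcp_rot: [0.061, 0.998, 0.0, 0.0]
force: [0.2, -0.6, -0.0]
finger_gap: 1.003
```

Request:
apply_moves(plan=[{"claw":0.093,"dx":0,"dy":0,"dz":0,"twist":0},{"claw":0.065,"dx":0,"dy":0,"dz":0,"twist":0},{"claw":0.058,"dx":0,"dy":0,"dz":0,"twist":0},{"claw":0.045,"dx":0,"dy":0,"dz":0,"twist":0},{"claw":0.045,"dx":0,"dy":0,"dz":0,"twist":0}])

```text
t: 11.65
ee_pos: [525.1, -37.8, 40.0]
tcp_rot: [0.061, 0.998, 0.0, 0.001]
force: [1.2, 0.3, 0.5]
finger_gap: 0.705
```

Run:
```python
from h import *
st(); snap('wrist','w14.png')
```

```text
t 11.65 pos [525.1 -37.8  40. ] j [-0.08  0.65  0.07  2.19 -0.14  0.3   1.56] F [1.2 0.3 0.5] T [-0.01  0.02  0.  ] gap 65.6
[[-0.992, 0.122, 0.003], [0.122, 0.992, 0.0], [-0.003, 0.0, -1.0]] xang 173.0
```

View pics/w14.png

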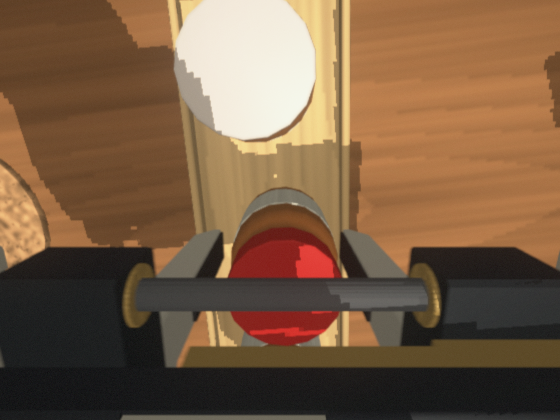

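Request:
apply_moves(plan=[{"claw":0.045,"dx":0.001,"dy":0,"dz":0,"twist":0},{"claw":0.045,"dx":0.001,"dy":0,"dz":0,"twist":0},{"claw":0.045,"dx":0.001,"dy":0,"dz":0,"twist":0}])

```text
t: 12.0
ee_pos: [523.7, -37.6, 39.2]
tcp_rot: [0.061, 0.998, 0.0, 0.001]
force: [-0.9, 1.5, 8.9]
finger_gap: 0.572
```

Run:
```python
from h import *
st(); c=snap('wrist','w15.png')
ct=snap('top','top15.png');cs=snap('side','side15.png')
```

```text
t 12.0 pos [523.7 -37.6  39.2] j [-0.08  0.65  0.07  2.2  -0.14  0.3   1.56] F [-0.9  1.5  8.9] T [ 0.22  0.07 -0.07] gap 53.2
[[-0.992, 0.122, 0.001], [0.122, 0.992, 0.0], [-0.001, 0.0, -1.0]] xang 173.0
```

View pics/w15.png

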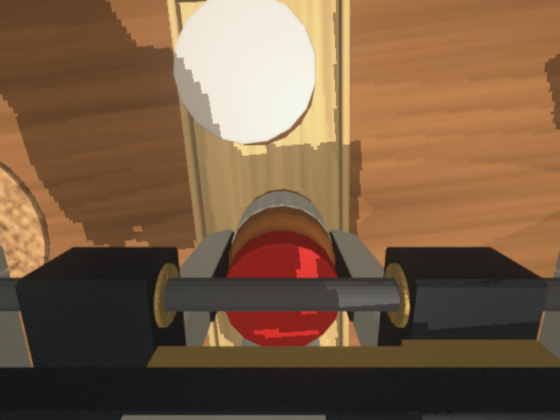

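View pics/side15.png

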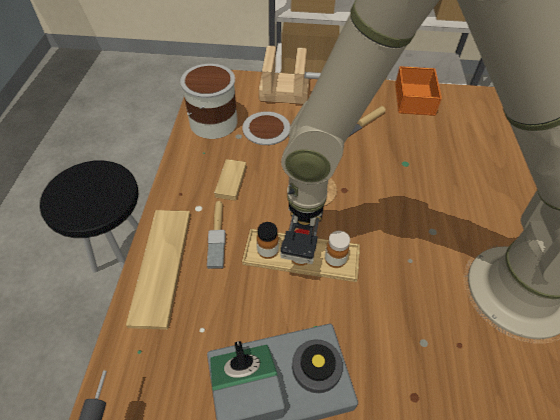

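Request:
apply_moves(plan=[{"claw":0.045,"dx":0,"dy":0,"dz":-0.015,"twist":0},{"claw":0.045,"dx":0,"dy":0,"dz":-0.045,"twist":0},{"claw":0.045,"dx":0,"dy":0,"dz":-0.08,"twist":0},{"claw":0.045,"dx":0,"dy":0,"dz":-0.115,"twist":0},{"claw":0.045,"dx":0,"dy":0,"dz":-0.14,"twist":0}])

```text
t: 12.65
ee_pos: [523.2, -37.9, 180.5]
tcp_rot: [0.061, 0.998, 0.0, 0.001]
force: [1.0, -0.7, -1.7]
finger_gap: 0.565
```

Request:
apply_moves(plan=[{"claw":0.045,"dx":0.01,"dy":0.02,"dz":0,"twist":0},{"claw":0.045,"dx":0.02,"dy":0.055,"dz":0,"twist":0},{"claw":0.045,"dx":0.03,"dy":0.095,"dz":0,"twist":0},{"claw":0.045,"dx":0.04,"dy":0.135,"dz":0,"twist":0},{"claw":0.045,"dx":0.05,"dy":0.17,"dz":0,"twist":0}])

```text
t: 13.15
ee_pos: [493.7, 138.9, 178.5]
tcp_rot: [0.061, 0.998, 0.0, -0.0]
force: [0.8, 0.0, -2.4]
finger_gap: 0.569
```

Request:
apply_moves(plan=[{"claw":0.045,"dx":0.01,"dy":0.035,"dz":0,"twist":0},{"claw":0.045,"dx":0.02,"dy":0.07,"dz":0,"twist":0},{"claw":0.045,"dx":0.03,"dy":0.095,"dz":0,"twist":0},{"claw":0.045,"dx":0.033,"dy":0.105,"dz":0,"twist":0},{"claw":0.045,"dx":0.033,"dy":0.105,"dz":0,"twist":0}])

```text
t: 13.65
ee_pos: [474.0, 246.3, 178.3]
tcp_rot: [0.06, 0.998, -0.0, -0.0]
force: [-0.1, -0.7, -2.0]
finger_gap: 0.573
```

Run:
```python
from h import *
to(475.3,245.5,125); c=snap('wrist','w16.png')
ct=snap('top','top16.png');cs=snap('side','side16.png')
a=cv2.imread('pics/top16.png')[140:310,60:220];b=cv2.imread('pics/side16.png')[270:420,180:380]
o=np.zeros((510,800,3),np.uint8);o[:,:384]=cv2.resize(a,(384,510*384//480*480//384//1),interpolation=3)[:510] if 0 else cv2.resize(a,(384,510));o[:300,390:790]=cv2.resize(b,None,fx=2,fy=2);cv2.imwrite('pics/z16.png',o)
```

```text
t 13.65 pos [474.  246.3 178.3] j [-0.69  0.43  0.15  2.08 -0.1   0.64  0.98] F [-0.1 -0.7 -2. ] T [-0.04  0.01  0.01] gap 53.3
[[-0.993, 0.12, -0.0], [0.12, 0.993, -0.0], [0.0, -0.0, -1.0]] xang 173.1
tool d [-1.4 -0.6 53.3] twist None
```

View pics/w16.png

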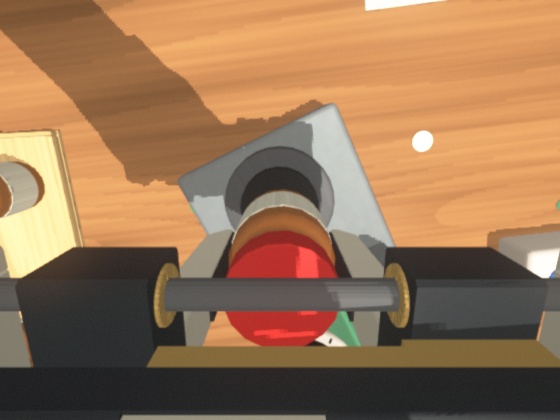

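View pics/z16.png

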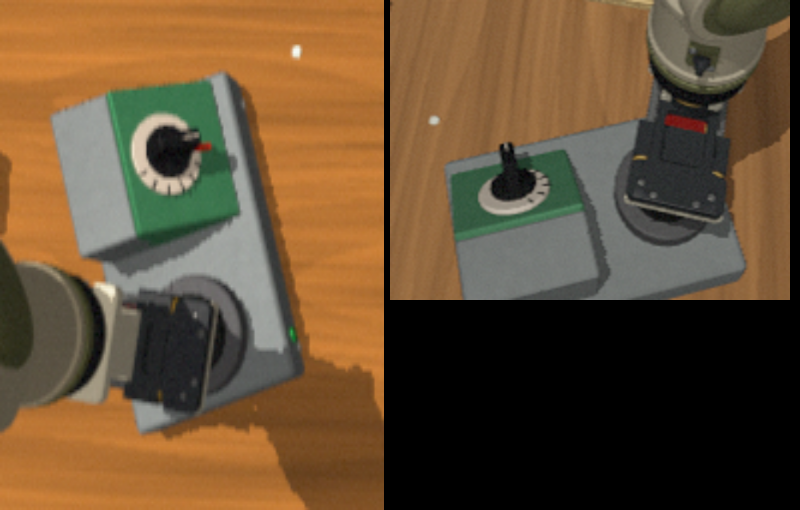

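Request:
apply_moves(plan=[{"claw":0.045,"dx":-0.001,"dy":-0.001,"dz":0.02,"twist":0},{"claw":0.045,"dx":-0.001,"dy":-0.001,"dz":0.04,"twist":0},{"claw":0.045,"dx":-0.001,"dy":-0.001,"dz":0.05,"twist":0},{"claw":0.045,"dx":-0.001,"dy":-0.001,"dz":0.05,"twist":0}])

```text
t: 14.2
ee_pos: [475.2, 242.6, 127.5]
tcp_rot: [0.062, 0.998, -0.001, -0.001]
force: [-0.2, -0.1, -0.8]
finger_gap: 0.572
```

Run:
```python
from h import *
to(475.3,245.5,114); c=snap('wrist','w17.png')
```

```text
t 14.2 pos [475.2 242.6 127.5] j [-0.67  0.51  0.13  2.12 -0.12  0.52  1.  ] F [-0.2 -0.1 -0.8] T [0.06 0.01 0.01] gap 53.2
[[-0.992, 0.124, -0.002], [0.124, 0.992, -0.002], [0.002, -0.002, -1.0]] xang 172.9
tool d [ 0.2  2.9 13.5] twist None
```

View pics/w17.png

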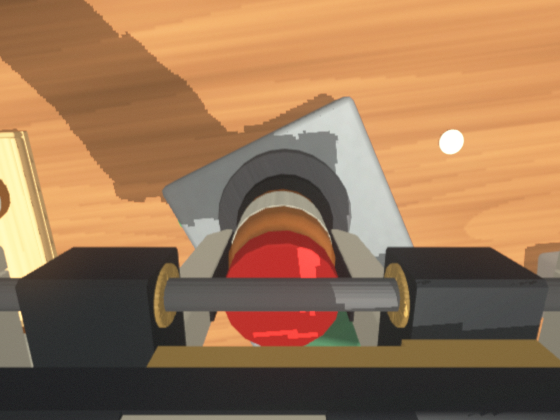

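Request:
apply_moves(plan=[{"claw":0.045,"dx":0,"dy":0.003,"dz":0,"twist":0},{"claw":0.045,"dx":0,"dy":0.003,"dz":0.004,"twist":0},{"claw":0.045,"dx":0,"dy":0.003,"dz":0.008,"twist":0},{"claw":0.045,"dx":0,"dy":0.003,"dz":0.012,"twist":0},{"claw":0.045,"dx":0,"dy":0.003,"dz":0.014,"twist":0}])

```text
t: 14.75
ee_pos: [476.3, 247.6, 114.6]
tcp_rot: [0.061, 0.998, 0.0, 0.001]
force: [-0.3, 0.9, 7.2]
finger_gap: 0.57
```

Run:
```python
from h import *
to(475.3,245.5,114); c=snap('wrist','w18.png')
```

```text
t 14.75 pos [476.3 247.6 114.6] j [-0.67  0.53  0.12  2.13 -0.13  0.49  1.  ] F [-0.3  0.9  7.2] T [ 0.18  0.02 -0.01] gap 53.0
[[-0.992, 0.122, 0.001], [0.122, 0.992, 0.001], [-0.001, 0.001, -1.0]] xang 173.0
tool d [ 0.7 -2.2  0.6] twist None
```

View pics/w18.png

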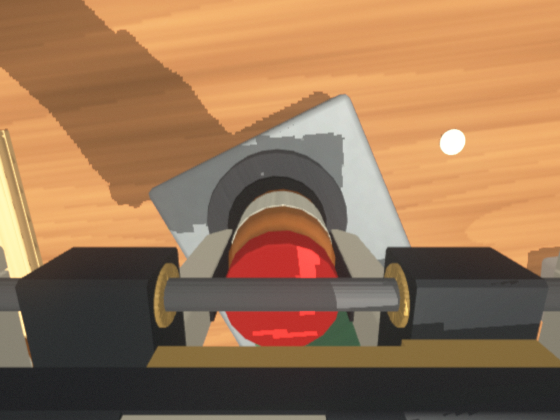

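Request:
apply_moves(plan=[{"claw":0.045,"dx":0,"dy":0,"dz":-0.006,"twist":0},{"claw":0.045,"dx":0,"dy":0,"dz":-0.012,"twist":0},{"claw":0.045,"dx":0,"dy":-0.0025,"dz":-0.012,"twist":0},{"claw":0.045,"dx":0,"dy":-0.0025,"dz":-0.012,"twist":0}])

```text
t: 15.2
ee_pos: [475.0, 243.9, 126.5]
tcp_rot: [0.062, 0.998, -0.0, -0.0]
force: [1.3, -1.2, -1.6]
finger_gap: 0.57
```

Run:
```python
from h import *
to(475.3,245.5,114); c=snap('wrist','w19.png')
```

```text
t 15.2 pos [475.  243.9 126.5] j [-0.67  0.51  0.13  2.13 -0.13  0.52  1.  ] F [ 1.3 -1.2 -1.6] T [-0.09 -0.01 -0.04] gap 53.0
[[-0.992, 0.123, -0.001], [0.123, 0.992, -0.001], [0.0, -0.001, -1.0]] xang 172.9
tool d [-0.1  1.6 12.5] twist None
```

View pics/w19.png

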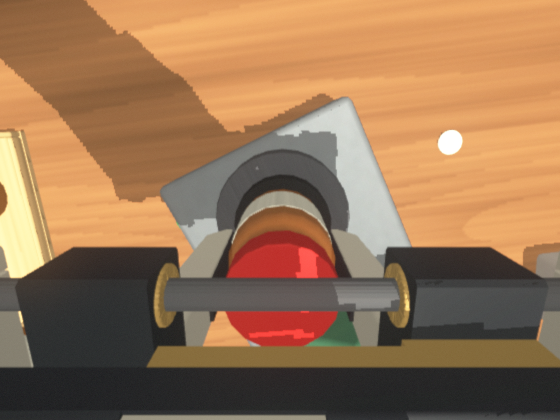

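Request:
apply_moves(plan=[{"claw":0.045,"dx":0,"dy":-0.001,"dz":0.004,"twist":0},{"claw":0.045,"dx":0,"dy":-0.001,"dz":0.008,"twist":0},{"claw":0.045,"dx":0,"dy":-0.001,"dz":0.012,"twist":0},{"claw":0.045,"dx":0,"dy":-0.001,"dz":0.014,"twist":0},{"claw":0.045,"dx":0,"dy":-0.001,"dz":0.015,"twist":0}])

```text
t: 15.75
ee_pos: [475.8, 243.7, 113.6]
tcp_rot: [0.062, 0.998, 0.001, 0.001]
force: [-9.0, -4.2, 47.4]
finger_gap: 0.572
```

Run:
```python
from h import *
to(475.3,245.5,114); c=snap('wrist','w20.png')
```

```text
t 15.75 pos [475.8 243.7 113.6] j [-0.66  0.53  0.12  2.14 -0.13  0.48  1.  ] F [-9.  -4.2 47.4] T [-1.25  1.92  0.02] gap 53.2
[[-0.992, 0.123, 0.001], [0.123, 0.992, 0.001], [-0.001, 0.001, -1.0]] xang 172.9
tool d [ 0.8  1.7 -0.4] twist None
```

View pics/w20.png

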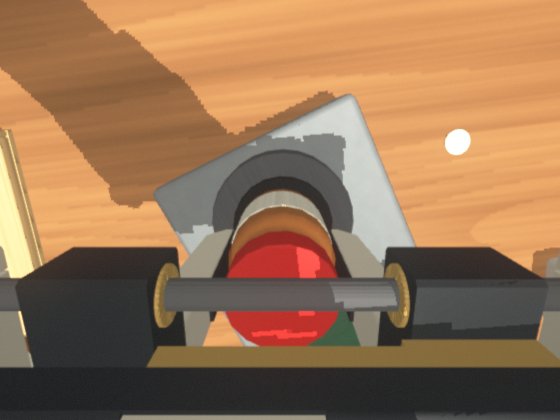

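Request:
apply_moves(plan=[{"claw":0.045,"dx":0,"dy":0,"dz":-0.0005,"twist":0},{"claw":0.045,"dx":0,"dy":0,"dz":-0.0005,"twist":0},{"claw":0.045,"dx":0,"dy":0,"dz":-0.0005,"twist":0},{"claw":0.045,"dx":0,"dy":0,"dz":-0.0005,"twist":0},{"claw":0.045,"dx":0,"dy":0,"dz":-0.0005,"twist":0}])

```text
t: 16.3
ee_pos: [475.7, 243.7, 113.8]
tcp_rot: [0.062, 0.998, 0.001, 0.001]
force: [-4.9, -3.7, 31.6]
finger_gap: 0.567
```

Request:
apply_moves(plan=[{"claw":0.045,"dx":0,"dy":0,"dz":0,"twist":0},{"claw":0.045,"dx":0,"dy":0,"dz":0,"twist":0},{"claw":0.045,"dx":0,"dy":0,"dz":0,"twist":0},{"claw":0.045,"dx":0,"dy":0,"dz":0,"twist":0},{"claw":0.045,"dx":0,"dy":0,"dz":0,"twist":0}])

```text
t: 16.8
ee_pos: [475.7, 243.7, 113.8]
tcp_rot: [0.062, 0.998, 0.001, 0.001]
force: [-5.3, -3.6, 32.5]
finger_gap: 0.568
```

Request:
apply_moves(plan=[{"claw":0.045,"dx":0,"dy":0,"dz":0,"twist":0},{"claw":0.045,"dx":0,"dy":0,"dz":0,"twist":0},{"claw":0.045,"dx":0,"dy":0,"dz":0,"twist":0},{"claw":0.045,"dx":0,"dy":0,"dz":0,"twist":0},{"claw":0.045,"dx":0,"dy":0,"dz":0,"twist":0}])

```text
t: 17.3
ee_pos: [475.8, 243.7, 113.8]
tcp_rot: [0.062, 0.998, 0.001, 0.001]
force: [-6.0, -3.7, 30.4]
finger_gap: 0.568
```

Run:
```python
from h import *
st(); c=snap('wrist','w21.png')
snap('side','side21.png')
cv2.imwrite('pics/z21.png',cv2.resize(cv2.imread('pics/side21.png')[270:420,180:380],None,fx=3.5,fy=3.5))
```

```text
t 17.3 pos [475.8 243.7 113.8] j [-0.66  0.53  0.12  2.14 -0.13  0.48  1.  ] F [-6.  -3.7 30.4] T [-0.79  1.31  0.02] gap 52.8
[[-0.992, 0.123, 0.001], [0.123, 0.992, 0.001], [-0.001, 0.001, -1.0]] xang 172.9
```

View pics/z21.png

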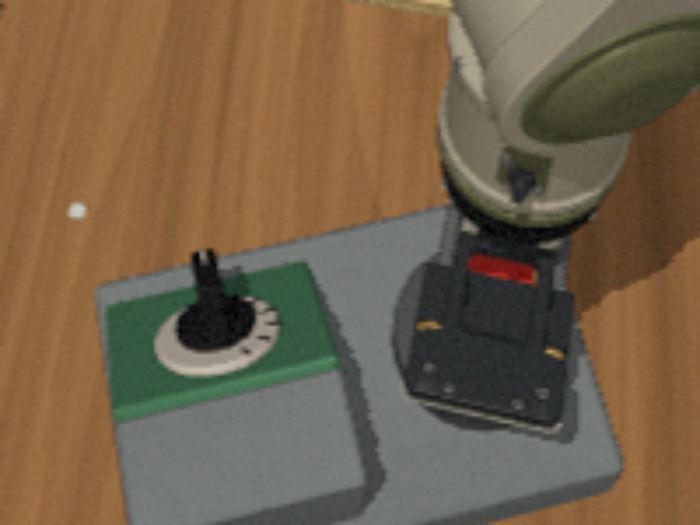

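Request:
apply_moves(plan=[{"claw":0.045,"dx":0,"dy":0,"dz":-0.01,"twist":0},{"claw":0.045,"dx":0,"dy":0,"dz":-0.03,"twist":0},{"claw":0.045,"dx":0,"dy":0,"dz":-0.055,"twist":0},{"claw":0.045,"dx":0,"dy":0,"dz":-0.08,"twist":0},{"claw":0.045,"dx":-0.005,"dy":-0.02,"dz":-0.08,"twist":0}])

```text
t: 17.9
ee_pos: [478.9, 226.1, 194.1]
tcp_rot: [0.06, 0.998, 0.002, 0.002]
force: [0.8, -1.0, -1.7]
finger_gap: 0.572
```

Request:
apply_moves(plan=[{"claw":0.045,"dx":-0.007,"dy":-0.04,"dz":0,"twist":0},{"claw":0.045,"dx":-0.014,"dy":-0.08,"dz":0,"twist":0},{"claw":0.045,"dx":-0.021,"dy":-0.12,"dz":0,"twist":0},{"claw":0.045,"dx":-0.028,"dy":-0.16,"dz":0,"twist":0},{"claw":0.045,"dx":-0.035,"dy":-0.2,"dz":0,"twist":0}])

```text
t: 18.4
ee_pos: [487.8, 18.9, 191.5]
tcp_rot: [0.061, 0.998, -0.0, -0.0]
force: [1.0, -0.7, -1.2]
finger_gap: 0.572
```

Request:
apply_moves(plan=[{"claw":0.045,"dx":-0.007,"dy":-0.04,"dz":0,"twist":0},{"claw":0.045,"dx":-0.014,"dy":-0.08,"dz":0,"twist":0},{"claw":0.045,"dx":-0.021,"dy":-0.12,"dz":0,"twist":0},{"claw":0.045,"dx":-0.028,"dy":-0.16,"dz":0,"twist":0},{"claw":0.045,"dx":-0.035,"dy":-0.2,"dz":0,"twist":0}])

```text
t: 18.9
ee_pos: [498.0, -183.9, 191.4]
tcp_rot: [0.061, 0.998, 0.0, -0.0]
force: [0.2, -0.2, -1.0]
finger_gap: 0.574
```

Request:
apply_moves(plan=[{"claw":0.045,"dx":-0.005,"dy":-0.035,"dz":0,"twist":0},{"claw":0.045,"dx":-0.01,"dy":-0.065,"dz":0,"twist":0},{"claw":0.045,"dx":-0.012,"dy":-0.079,"dz":0,"twist":0},{"claw":0.045,"dx":-0.012,"dy":-0.079,"dz":0,"twist":0}])

```text
t: 19.3
ee_pos: [500.0, -263.8, 191.4]
tcp_rot: [0.063, 0.998, -0.0, -0.0]
force: [-0.6, 0.0, -2.1]
finger_gap: 0.569
```

Run:
```python
from h import *
to(500.4,-262,50); c=snap('wrist','w22.png')
```

```text
t 19.3 pos [ 500.  -263.8  191.4] j [ 0.26  0.45  0.17  2.   -0.12  0.7   1.95] F [-0.6  0.  -2.1] T [ 0.   -0.01  0.04] gap 52.9
[[-0.992, 0.125, -0.001], [0.125, 0.992, -0.0], [0.001, -0.0, -1.0]] xang 172.8
tool d [ -0.2   1.9 141.4] twist None
```

View pics/w22.png

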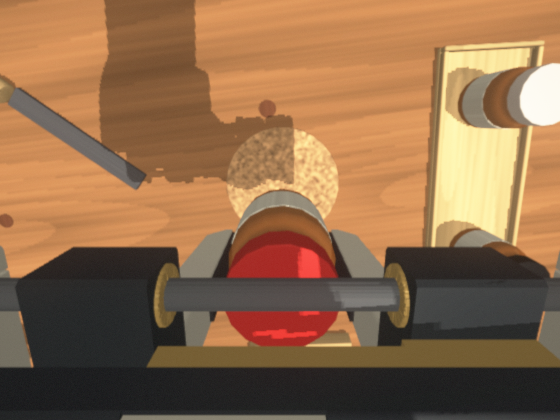

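Request:
apply_moves(plan=[{"claw":0.045,"dx":0,"dy":0.001,"dz":0.035,"twist":0},{"claw":0.045,"dx":0,"dy":0.001,"dz":0.075,"twist":0},{"claw":0.045,"dx":0,"dy":0.001,"dz":0.115,"twist":0},{"claw":0.045,"dx":0,"dy":0.001,"dz":0.138,"twist":0},{"claw":0.045,"dx":0,"dy":0.001,"dz":0.144,"twist":0}])

```text
t: 19.85
ee_pos: [499.8, -258.1, 45.5]
tcp_rot: [0.06, 0.998, 0.001, -0.002]
force: [0.1, 0.7, -0.7]
finger_gap: 0.571
```

Request:
apply_moves(plan=[{"claw":0.045,"dx":0,"dy":0,"dz":0.001,"twist":0},{"claw":0.045,"dx":0,"dy":0,"dz":0.002,"twist":0},{"claw":0.045,"dx":0,"dy":0,"dz":0.003,"twist":0}])

```text
t: 20.15
ee_pos: [501.6, -261.1, 46.3]
tcp_rot: [0.061, 0.998, -0.0, 0.001]
force: [0.2, -0.2, -1.7]
finger_gap: 0.57
```

Run:
```python
from h import *
to(500.4,-262,39.8); c=snap('wrist','w23.png')
```

```text
t 20.15 pos [ 501.6 -261.1   46.3] j [ 0.31  0.66  0.1   2.1  -0.17  0.38  2.  ] F [ 0.2 -0.2 -1.7] T [ 0.05 -0.02  0.02] gap 53.1
[[-0.993, 0.122, 0.002], [0.122, 0.993, -0.001], [-0.002, -0.0, -1.0]] xang 173.0
tool d [ 1.1 -1.   6.5] twist None
```

View pics/w23.png

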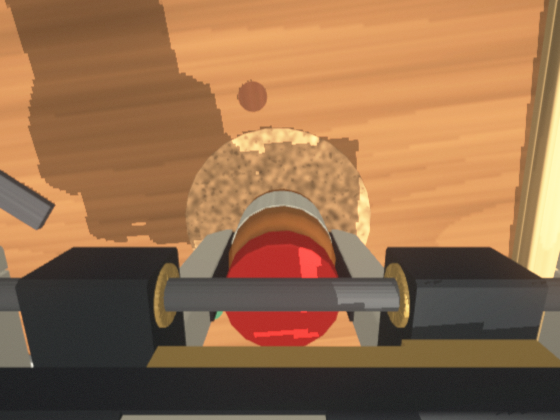

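Request:
apply_moves(plan=[{"claw":0.045,"dx":0,"dy":0,"dz":0.002,"twist":0},{"claw":0.045,"dx":0,"dy":0,"dz":0.004,"twist":0},{"claw":0.045,"dx":0,"dy":0,"dz":0.005,"twist":0},{"claw":0.045,"dx":0,"dy":0,"dz":0.005,"twist":0}])

```text
t: 20.6
ee_pos: [500.7, -261.2, 40.1]
tcp_rot: [0.061, 0.998, 0.0, 0.0]
force: [-0.4, 0.7, 1.1]
finger_gap: 0.573
```

Request:
apply_moves(plan=[{"claw":0.045,"dx":0,"dy":0,"dz":0.0005,"twist":0},{"claw":0.045,"dx":0,"dy":0,"dz":0.0005,"twist":0}])

```text
t: 20.8
ee_pos: [500.7, -261.3, 40.1]
tcp_rot: [0.061, 0.998, 0.0, 0.0]
force: [-1.8, 1.0, 8.4]
finger_gap: 0.574
```

Request:
apply_moves(plan=[{"claw":0.056,"dx":0,"dy":0,"dz":0,"twist":0},{"claw":0.06,"dx":0,"dy":0,"dz":0,"twist":0},{"claw":0.07,"dx":0,"dy":0,"dz":0,"twist":0},{"claw":0.09,"dx":0,"dy":0,"dz":0,"twist":0},{"claw":0.09,"dx":0,"dy":0,"dz":0,"twist":0}])

```text
t: 21.3
ee_pos: [500.7, -261.2, 39.4]
tcp_rot: [0.061, 0.998, 0.0, -0.0]
force: [-0.0, -0.3, -0.2]
finger_gap: 0.855
```

Run:
```python
from h import *
st(); c=snap('wrist','w24.png')
```

```text
t 21.3 pos [ 500.7 -261.2   39.4] j [ 0.31  0.67  0.1   2.11 -0.17  0.37  2.  ] F [-0.  -0.3 -0.2] T [0.01 0.02 0.01] gap 79.5
[[-0.992, 0.123, -0.0], [0.123, 0.992, 0.0], [0.0, 0.0, -1.0]] xang 173.0
```

View pics/w24.png

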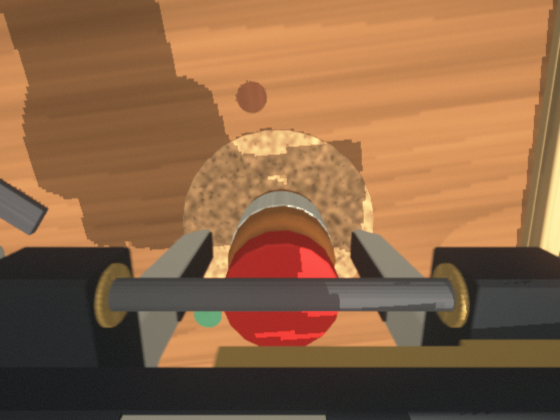

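Standing, released. Rising straight up.

Request:
apply_moves(plan=[{"claw":0.093,"dx":0,"dy":0,"dz":0,"twist":0},{"claw":0.093,"dx":0,"dy":0,"dz":-0.03,"twist":0},{"claw":0.093,"dx":0,"dy":0,"dz":-0.07,"twist":0},{"claw":0.093,"dx":0,"dy":0,"dz":-0.115,"twist":0},{"claw":0.093,"dx":0,"dy":0,"dz":-0.16,"twist":0}])

```text
t: 21.85
ee_pos: [500.3, -261.0, 201.0]
tcp_rot: [0.061, 0.998, 0.0, -0.0]
force: [1.3, -0.5, -1.1]
finger_gap: 1.0
```

Request:
apply_moves(plan=[{"claw":0.093,"dx":0,"dy":-0.04,"dz":-0.03,"twist":0},{"claw":0.093,"dx":0,"dy":-0.08,"dz":-0.05,"twist":0},{"claw":0.093,"dx":0,"dy":-0.12,"dz":-0.05,"twist":0},{"claw":0.093,"dx":0,"dy":-0.15,"dz":-0.05,"twist":0},{"claw":0.093,"dx":0,"dy":-0.15,"dz":-0.05,"twist":0}])

```text
t: 22.35
ee_pos: [480.4, -414.8, 249.7]
tcp_rot: [0.064, 0.998, -0.001, -0.0]
force: [-0.3, 0.1, -0.1]
finger_gap: 1.0
```

Run:
```python
from h import *
st(); snap('top','top25.png'); snap('side','side25.png')
cv2.imwrite('pics/z25.png',cv2.resize(cv2.imread('pics/top25.png')[155:255,70:180],None,fx=5,fy=5,interpolation=3))
```

```text
t 22.35 pos [ 480.4 -414.8  249.7] j [ 0.48  0.46  0.21  1.79 -0.12  0.9   2.18] F [-0.3  0.1 -0.1] T [ 0.03  0.01 -0.01] gap 93.0
[[-0.992, 0.128, -0.0], [0.128, 0.992, -0.003], [-0.0, -0.003, -1.0]] xang 172.6
```

View pics/top25.png

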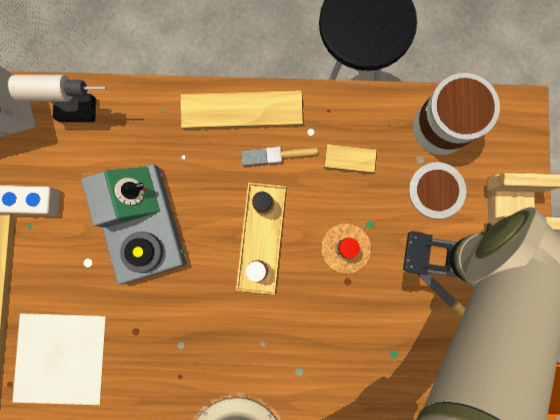

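View pics/side25.png

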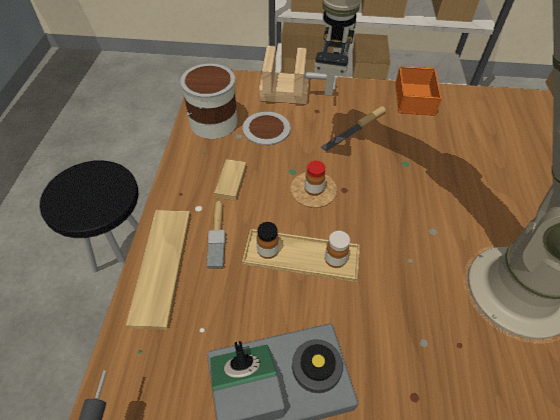

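View pics/z25.png

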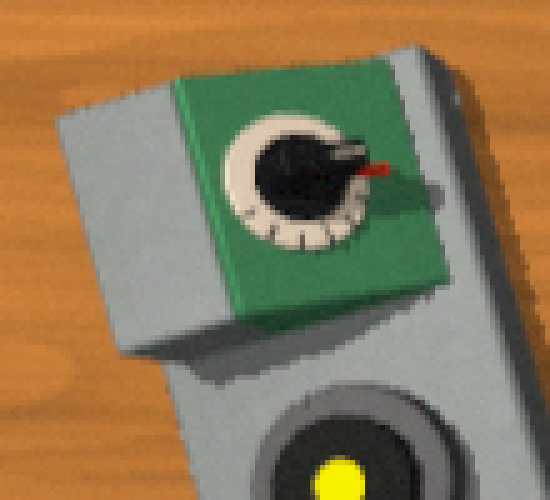

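```bash
python3 -c "
from rig import arm
print(arm.hand_in())"
```

```text
the job is handed in; nothing more can be done
None
```

I turned the knob home to zero, pressed and held the red-lidded jar on the mixer pad, set it on the cork mat and released it. I then handed the job in at about 22.4 s; no verdict came back.

- **Knob:** I pinched the bar with the tool vertical and turned it until it pushed back with about 0.7 N m, so it was against the stop. In the last top picture it is unchanged from when I laid the drawn knob over it. That overlay fitted zero, with a drawn 0.15 rad clearly worse.
- **Pad press:** The force peaked at 47 N, well past the 9 N for fully down, then held at about 31 N for 1.5 s with the height steady. The wrist picture showed the jar within about 1 mm of the ring's centre across the jaws; the other direction I only placed from the measured pad position. A first try touched down about 3 mm off, so I lifted the jar and re-centred it.
- **Mat:** I lowered the jar until it touched (about 8 N at release), opened the fingers and backed away. The final side and top pictures show it upright and near the middle of the mat.
- **Everything else:** The white and black jars, brush, board, file and other items look unmoved, and the robot is touching nothing.

No final check failed. The measured arm position wandered by 1–3 mm between readings, so I relied on the pictures for centring.

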